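Shut the blue work case over the finished denture model

ROBOT

A 6-joint arm with a two-finger parallel gripper is mounted at the origin on the work surface. World frame = base frame: x ahead of the robot, y to its left, z up, the work surface at z = 0. Lengths are in mm, angles in rad, forces in N, time in s.
With the tool pointing down it reaches from about 275 to 825 mm from the base axis. Payload 5.2 kg.
Tool frame: the origin (TCP) lies at the very end of the fingers, on their centre line; the grasp point (between the pads) lies 19 mm behind it; z points along the fingers, y is the line along which they close (so a half turn about z gives the same grasp; the last joint's range is limited). The gripper opens to 93 mm and grips with 3 to 60 N. Pads are 15 mm wide; open, the fingers measure 128 mm over their backs; the gripper's body (75 mm by 188 mm) begins 65 mm behind the grasp point.
Start: joints at [-1.38, 0.259, 1.535, -0, 1.348, -0.203], TCP at [211.056, -507.898, 218.653] pointing down, gripper open.
Joint ranges: [-3.14, 3.14], [-0.91, 2.08], [0.19, 2.58], [-1.22, 4.36], [0.22, 2.71], [-3.12, 3.12]. Speed limits (rad/s): [2.57, 2.57, 3.14, 3.14, 3.14, 3.14].

INTERFACE

Orientations are given as [roll, pitch, yaw] about the fixed x, y, z axes, in that order (R = Rz(yaw) Ry(pitch) Rx(roll)).
In Python, from bench import robot gives the robot as it stands. The module is installed in compiled form; this text tells all that it offers. Calls block until the motion is done:
- robot.move_ptp(position, orientation): joint-space move of the TCP to a pose.
- robot.move_linear(position, ori=None, speed=150, f_stop=None): straight line of the TCP; ori=None keeps the orientation; speed is the mean speed in mm/s. With f_stop (N) it stops when the force on the tool has changed by that much, and returns True; else False.
- robot.move_j(angles): joint-space move.
- robot.move_gripper(opening): opening from 0.0 (shut) to 1.0 (fully open); the grip force is fixed at half the most; returns when the fingers have stopped.
- robot.sleep(seconds).
- robot.inverse_kinematics(position, orientation): joint angles nearest the present ones, or None.
- robot.get_image(name): name is "side" or "top"; returns a dict with "img" (420x560x3 uint8, blue, green, red), "fovy" (degrees; the focal length in pixels is half the picture's height over the tangent of half this angle, whatever the lens; pixels are square), "cx", "cy" (the principal point, pixels), "eye" and "orientation" of the camera in the world. Camera axes: x right, y down, z forward; pixel columns grow to the right and rows downward; lengths in mm; the calibration is good to about 2 mm. A picture is of the moment at which its call begins. There is no depth.
A pose or a line that the arm cannot do raises robot.MotionError and nothing moves.
- robot.hand_in(): hands the job in; it is judged then, once.
Readings, each from a call of its own:
- robot.current_t(): time.
- robot.current_qpos(): joint angles.
- robot.current_joint_vel(): joint speeds.
- robot.current_joint_efforts(): joint torques, N m.
- robot.current_tcp_pos(): TCP position.
- robot.current_eef_rot(): TCP orientation.
- robot.current_contact_force(): force on the tool from outside, world axes, zero at the start.
- robot.current_ft_torque(): the same for the moment, N m.
- robot.current_gripper_width(): opening from 0.0 (shut) to 1.0 (fully open).
- robot.current_finger_force(): force on a finger pad.
Only numpy, scipy, OpenCV 4.12 (cv2) and the standard library are available. Lean on these libraries where they do the work, as an engineer would, in place of code of your own. Each camera call takes 0.05 s, during which the arm holds its last target. There are 200 camera calls.

TASK

The denture model in the blue work case is finished: lower the blue case's lid gently, without slamming it, until it is fully shut. Leave the lid of the yellow case standing open just as it is.

Things in the scene. Friction and masses are not known exactly. Their poses are not given: they have to be found in the camera images.
- blue_case_lid (a joint): hinge of the blue plastic lid on the blue work case, rad: 0 = fully shut, flat on the rim; grows as it opens; it starts standing open at about 0.95 to 1.4. The hinge is stiff: the lid stays at any angle where it is left, does not fall by itself, and gives way to a push of about 2 N near its front edge. The case is 130 mm deep, 150 mm wide and 55 mm high, is fixed to the bench and holds a white and pink denture model that does not reach the rim
- blue_case_lid_front (a point): point on the outer face (the top when shut) of the blue lid, in the middle of its width, 20 mm back from its front edge and 110 mm from the hinge axis. Its x axis points along the lid to the hinge, y along the hinge axis, z out of the outer face (straight up when shut). The lid is a flat plate 130 x 150 x 8 mm; a white thumb tab, 50 mm wide and 8 mm thick, stands 16 mm out from the middle of the front edge
- blue_case_lid_hinge (a point): middle of the blue lid's hinge axis, along the upper rim of the case's back, 55 mm above the bench, level with the lid's inner face; same axes as the lid's front point. The case's back is turned away from the robot or up to about 86 degrees to either side of that
- yellow_case_lid_front (a point): the same point (outer face, 20 mm back from the front edge) on the lid of the yellow work case, which is equal in size and build to the blue one and also stands open; that lid must stay as it is
Mind the look-alikes: they are no part of the job. Of the things shaped like the part that bears blue_case_lid, the blue one is meant.

How it is judged (in metres and radians):
At the end, for the whole second after the job is handed in: The blue lid lies shut on its case and at rest (hinge below 0.1 rad, its front edge within about 13 mm of the rim), and the yellow lid is still open within 15 mm of where it stood (value of joint blue_case_lid below 0.1 rad and velocity of joint blue_case_lid between -0.05 and 0.05 rad/s and distance of yellow_case_lid_front from where it was at the start of the episode below 0.015 m); the robot touches nothing.
It fails at once if the blue lid is slammed (it closes faster than 4 rad/s, about 0.5 m/s at its front edge) (velocity of joint blue_case_lid below -4 rad/s).
It fails at once if the yellow lid is moved by more than 15 mm (distance of yellow_case_lid_front from where it was at the start of the episode above 0.015 m).
It also fails if it takes over 32 s, if anything falls off the work surface, if the arm or the gripper's body presses on something with over 40 N, if the wrist force passes 120 N, or if a joint passes its speed limit or range.

## Working session

There is one attempt and no reset: what is moved stays moved. The work goes in short steps, each a Python script; the robot and the scene stay as the last script left them, time stands still between calls to the robot, and variables do not carry over. Pictures are saved under pics/ and viewed, at most 10 in all, crops included, and the job is handed in when it is done.

```bash
mkdir -p pics; python3 - <<'E'
from bench import robot
import cv2
for n in("side","top"):
    d=robot.get_image(n); cv2.imwrite(f"pics/{n}0.png",d["img"]); print(n,{k:v for k,v in d.items() if k!="img"})
print(robot.current_t(), robot.current_eef_rot())
E
```

```text
side {'fovy': 50.931673966866995, 'cx': 278.3605264929741, 'cy': 207.77060996772025, 'eye': array([ 267.92779324, -903.09924401,  815.98977527]), 'orientation': array([-2.32120178, -0.02190322, -0.18972502])}
top {'fovy': 57.903191353163585, 'cx': 283.19857912069114, 'cy': 209.13834736943747, 'eye': array([ 355.26495223, -154.79605057, 1031.30636982]), 'orientation': array([-3.08419499,  0.02115378, -1.56090299])}
0.1 [-3.13998487e+00 -3.56538041e-04  3.93811120e-01]
```

View pics/side0.png

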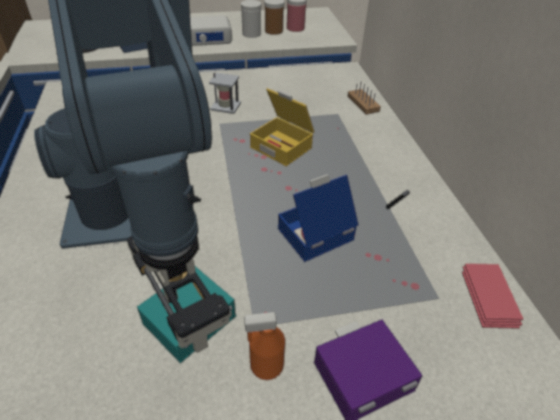

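View pics/top0.png

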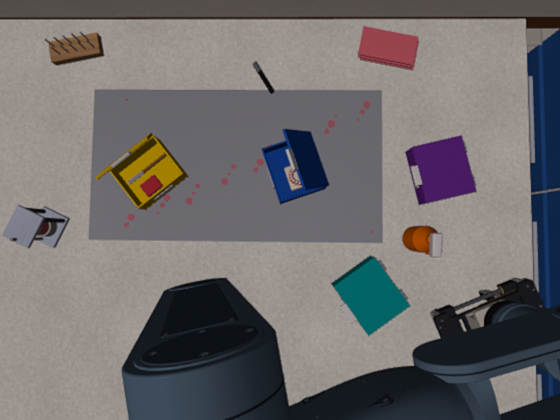

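```bash
python3 - <<'E'
import cv2,numpy as np
a=cv2.imread("pics/side0.png")[160:270,260:380]; b=cv2.imread("pics/top0.png")[115:225,240:360]
o=np.hstack([cv2.resize(x,None,fx=3.3,fy=3.3,interpolation=cv2.INTER_CUBIC) for x in(a,b)])
o=cv2.convertScaleAbs(o,alpha=1.6); cv2.imwrite("pics/crop.png",o); print(o.shape)
E
```

```text
(363, 792, 3)
```

View pics/crop.png

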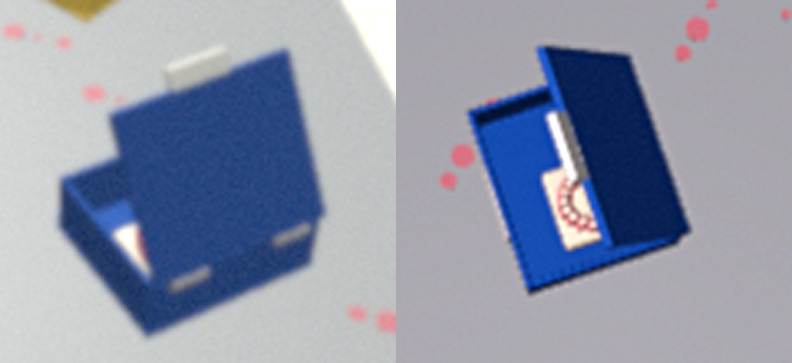

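The blue case has its back facing −y (right in top view). The lid's free corners are at about (541,46) and (611,245) in the top crop, and (110,115) and (290,50) in the side crop. The hinge corners are at about (629,57) and (689,233) in the top crop.

```bash
cat > geo.py <<'E'
import numpy as np
from scipy.spatial.transform import Rotation as Ro
C={"side":(50.931674,278.36,207.77,[267.928,-903.099,815.99],[-2.32120178,-0.02190322,-0.18972502]),
"top":(57.903191,283.1986,209.138,[355.265,-154.796,1031.306],[-3.08419499,0.02115378,-1.56090299])}
def ray(n,u,v):
    f,cx,cy,e,o=C[n]; f=210/np.tan(np.radians(f)/2)
    d=Ro.from_euler("xyz",o).apply([(u-cx)/f,(v-cy)/f,1]); return np.array(e),d/np.linalg.norm(d)
def plane(n,u,v,z):
    e,d=ray(n,u,v); return e+d*(z-e[2])/d[2]
def tri(a,b):
    (e1,d1),(e2,d2)=ray("side",*a),ray("top",*b)
    s=np.linalg.lstsq(np.c_[d1,-d2],e2-e1,rcond=None)[0]; p,q=e1+s[0]*d1,e2+s[1]*d2
    return (p+q)/2,np.linalg.norm(p-q)
E
python3 - <<'E'
from geo import *
T=lambda u,v:(240+(u-396)/3.3,115+v/3.3); S=lambda u,v:(260+u/3.3,160+v/3.3)
np.set_printoptions(precision=1,suppress=True)
for n,p in dict(frontL=(470,112),frontR=(530,292)).items(): print(n,plane("top",*T(*p),55))
for n,p in dict(hA=(629,57),hB=(689,233)).items(): print(n,plane("top",*T(*p),58))
for n,p in dict(hA=(322,212),hB=(150,275)).items(): print("side",n,plane("side",*S(*p),58))
print("hA",tri(S(322,212),T(629,57)),"hB",tri(S(150,275),T(689,233)))
print("free far",tri(S(290,50),T(541,46)),"near",tri(S(110,115),T(611,245)))
print("tab",tri(S(197,62),T(563,147)))
E
```

```text
frontL [567.7 -77.9  55. ]
frontR [ 425.7 -126.8   55. ]
hA [ 611.4 -202.8   58. ]
hB [ 472.6 -250.3   58. ]
side hA [ 617.  -197.4   58. ]
side hB [ 476.9 -237.1   58. ]
hA (array([ 612.1, -203. ,   63.8]), np.float64(4.307570248788802)) hB (array([ 472. , -249.1,   71.7]), np.float64(2.1221223000711715))
free far (array([ 593.9, -136.4,  165. ]), np.float64(6.120997081066944)) near (array([ 452.4, -186. ,  167. ]), np.float64(3.387499306179147))
tab (array([ 520. , -152.4,  176.9]), np.float64(5.696019366722575))
```

```bash
python3 - <<'E'
from bench import robot
import numpy as np, cv2
H=np.array([540,-225.5,55.]); a=np.radians(18.6); f=np.array([-np.sin(a),np.cos(a),0]); Z=np.array([0,0,1.])
P=lambda t,s=105: H+f*(s*np.cos(t)-8*np.sin(t)-7.5)+Z*(s*np.sin(t)+8*np.cos(t))
ori=[np.pi,0,np.radians(-71.4)]
robot.move_gripper(0.0)
p=P(1.3); robot.move_ptp(p+100*Z,ori); robot.move_linear(p,speed=120)
for t in np.arange(1.2,-0.01,-0.1):
    hit=robot.move_linear(P(t),speed=50,f_stop=20)
    print(round(t,2),hit,robot.current_contact_force().round(1) if hasattr(robot.current_contact_force(),'round') else robot.current_contact_force(),round(robot.current_t(),1))
    if hit: break
if not hit: print("end",robot.move_linear(P(0)-12*Z,speed=20,f_stop=12))
print(robot.current_tcp_pos(),robot.current_t())
for n in("side","top"):
    cv2.imwrite(f"pics/{n}1.png",robot.get_image(n)["img"])
a=cv2.imread("pics/side1.png")[60:280,200:420]; b=cv2.imread("pics/top1.png")[90:310,90:400]
o=np.hstack([cv2.resize(x,None,fx=1.5,fy=1.5) for x in(a,b)]); cv2.imwrite("pics/c1.png",o)
E
```

```text
1.2 False [ 0.4 -0.5 -0. ] 5.0
1.1 False [ 0.4  0.3 -0.7] 5.3
1.0 False [-0.7 -0.6  1.2] 5.7
0.9 False [ 0.6 -1.   0.3] 6.1
0.8 False [-0.6 -0.1  0.4] 6.4
0.7 False [-0.   0.2  0.4] 6.8
0.6 False [ 0.8  0.1 -0.8] 7.1
0.5 False [ 0.1 -0.1 -0.1] 7.5
0.4 False [0.6 0.  0.4] 7.9
0.3 False [ 0.3 -0.3  0.1] 8.2
0.2 False [-0.1 -0.3  1.2] 8.6
0.1 False [ 0.4 -0.2  0.8] 8.9
-0.0 True [-2.2  0.9  8.8] 9.2
[ 509.71113876 -133.52062651   63.69773979] 9.2167
```

View pics/c1.png

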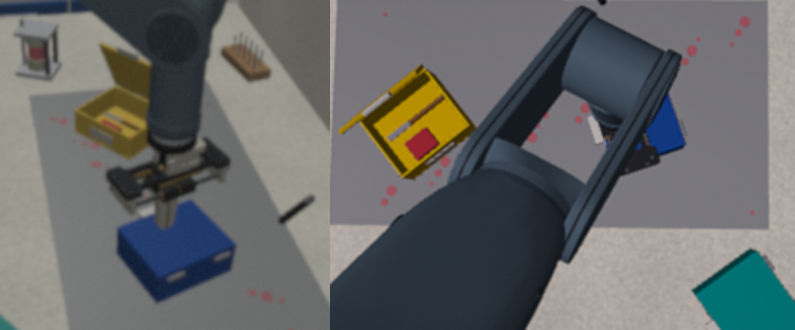

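The picture shows the blue lid flat on its case under the fingers, and the contact height of 63.7 mm matches shut. The yellow lid is unchanged. Next I'll retreat straight up and check.

```bash
python3 - <<'E'
from bench import robot
import numpy as np, cv2
p=np.array(robot.current_tcp_pos()); robot.move_linear(p+[0,0,150],speed=100); robot.sleep(.3)
a,b=[robot.get_image(n)["img"] for n in("side","top")]
y0=cv2.imread("pics/side0.png")[85:165,240:320].astype(int); print("yellow diff",np.abs(y0-a[85:165,240:320]).mean(), robot.current_t())
o=np.hstack([cv2.resize(x,None,fx=1.5,fy=1.5) for x in(a[60:280,200:420],b[90:310,90:400])]); cv2.imwrite("pics/c2.png",o)
E
```

```text
yellow diff 29.227135416666666 11.375
```

View pics/c2.png

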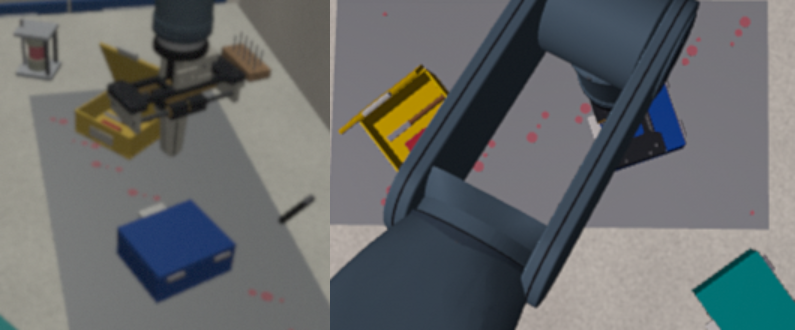

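The blue lid is shut flat with its tab at the front, the yellow lid stands as before (the image difference comes from the gripper blocking the view), and the arm is clear.

```bash
python3 -c "
from bench import robot
print(robot.hand_in())"
```

```text
the job is handed in; nothing more can be done
None
```

The blue lid was lowered gently at about 0.5 rad/s until it lay shut, the yellow lid still stands open as it was, the arm was clear of everything, and I handed the job in at about 11.4 s; no verdict came back.

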